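Refit the spindle of the sample rotator

TASK

Lift the orange-headed spindle out of its wooden rest and thread it down through the upper and then the lower bearing of the sample rotator, gently feeling and turning it until its tang drops into the drive coupling and the collar sits down on the upper bearing. Do not force it: never push it hard against the machine. Leave the spindle standing fully home and let go, without disturbing the jars or the turntable.

Things in the scene. Friction and masses are not known exactly. Their poses are not given: they have to be found in the camera images.
- spindle: Loose upright steel spindle, 0.21 to 0.39 kg, 170 mm long: tang, 16 mm diameter round shaft, dark collar (32 mm diameter, z = 122 to 128 mm), orange plastic head (z = 128 to 170 mm). Origin at the centre of its lower tip, z up to the head. A half turn about z makes no difference. At the start it hangs in the rest, the collar's underside on the rest's top.
- spindle_tip (a point): Centre of the spindle's lower tip, the end of its flat tang: 13 mm along the spindle's x, 6 mm along its y, 13 mm long. Above it a taper from 12 to 16 mm diameter ends 18 mm above the tip.
- spindle_collar (a point): Centre of the collar's underside, 122 mm above the tip on the shaft axis.
- spindle_head (a point): Point to grip in the orange head, on the shaft axis, 152 mm above the tip, 18 mm below the head's top. The head is 36 mm along the spindle's x by 24 mm along its y: grip from above across the two flat sides 24 mm apart (closing along y).
- station: Sample rotator, fixed. Origin at the centre of its underside, z up. White base 150 (x) by 124 (y) by 24 mm; grey upright side plates at y = +-56 mm, 12 mm thick, up to z = 150 mm; between them two aluminium bearing bars, 60 mm along x, 12 mm thick, tops at z = 70 and 150 mm, each with an 18 mm round through hole on the station's z axis. Nothing stands above z = 150 mm.
- top_bearing (a point): Centre of the upper bearing hole at the bar's top face, 150 mm above the bench. The collar's underside rests here when the spindle is home (tip then 28 mm above the bench).
- low_bearing (a point): Centre of the lower bearing hole at the bar's top face, 70 mm above the bench.
- coupling_face (a point): Centre of the top face of the brass drive coupling, 40 mm above the bench on the bearings' axis; it cannot turn. In it a slot 14.5 by 7.5 mm, 14 mm deep, for the tang. The slot's long side lies at an unmeasured angle within 0.9 rad either way of the station's x axis. Until the tang's 13 mm side lies along it (within about 0.1 rad) the spindle stops with its collar 12 mm too high.
- rest: Plywood rest, fixed to the bench. Origin at the centre of its underside. Top plate 90 by 80 mm, its top at z = 130 mm, with a round hole of 20 mm in the middle in which the spindle hangs; four thin posts at the corners.
- jar_a: Sample jar with pink lid, 44 mm diameter, 55 mm tall, origin under its centre. Bystander.
- jar_b: Another such jar. Bystander.
- turntable: White turntable disc lying on the bench, 150 mm diameter, 18 mm tall at its hub, origin under its centre. Bystander.
There are look-alikes about, which are no part of the job. Of the things like the station, leave any that is pink; of the rest the larger one is meant. There is more than one size of the spindle; the job needs the larger.

How it is judged (in metres and radians):
On the way, in this order (a step that is already met when the one before it is completed fails the run):
1. the spindle's tip has passed down through the upper bearing (z of spindle_tip in the frame of station between 0.03 and 0.136 m and horizontal distance between spindle_tip and top_bearing below 0.008 m), for 0.05 s.
2. the tip has passed down through the lower bearing as well (z of spindle_tip in the frame of station below 0.056 m and horizontal distance between spindle_tip and low_bearing below 0.006 m and horizontal distance between spindle_collar and top_bearing below 0.02 m), for 0.05 s.
At the end, for the whole second after the job is handed in: The spindle stands upright (within 0.05 rad) through both bearings with its tang in the coupling, its collar's underside within 2.5 mm of the upper bearing's top face and the shaft within 4 mm of the bearings' axis, at rest and released (z of spindle_collar in the frame of top_bearing between -0.004 and 0.0025 m and horizontal distance between spindle_collar and top_bearing below 0.004 m and horizontal distance between spindle_tip and low_bearing below 0.004 m and angle between spindle's own z axis and vertical below 0.05 rad and linear speed of spindle below 0.01 m/s and contact force between the fingers and spindle below 0.1 N); the robot touches nothing.
It fails at once if the spindle is pressed or knocked against the rotator or its coupling with more than 45 N (contact force between spindle and station above 45 N).
It fails at once if a jar or the turntable is shifted more than 30 mm or tipped over ((distance of jar_a from where it was at the start of the episode above 0.03 m or angle between jar_a's own z axis and vertical above 0.5 rad) or (distance of jar_b from where it was at the start of the episode above 0.03 m or angle between jar_b's own z axis and vertical above 0.5 rad) or (distance of turntable from where it was at the start of the episode above 0.03 m or angle between turntable's own z axis and vertical above 0.5 rad)).
It fails at once if the gripper or arm bumps the rotator with more than 45 N (contact force between any of the fingers, the arm and station above 45 N).
It also fails if it takes over 72 s, if anything falls off the work surface, if the arm or the gripper's body presses on something with over 40 N, if the wrist force passes 120 N, or if a joint passes its speed limit or range.

ROBOT

A 6-joint arm with a two-finger parallel gripper is mounted at the origin on the work surface. World frame = base frame: x ahead of the robot, y to its left, z up, the work surface at z = 0. Lengths are in m, angles in degrees, forces in N, time in s.
With the tool pointing down it reaches from about 0.25 to 0.725 m from the base axis. Payload 9.7 kg.
Tool frame: the origin (TCP) lies midway between the tips of the shut fingers; the grasp point (between the pads) lies 19 mm behind it; z points along the fingers, y is the line along which they close (so a half turn about z gives the same grasp; the last joint's range is limited). The gripper opens to 85 mm and grips with 20 to 120 N. Pads are 22 mm wide; open, the fingers measure 114 mm over their backs; the gripper's body (76 mm by 85 mm) begins 54 mm behind the grasp point. The pads swing forward as they close: fully open they stand 13 mm farther back than shut.
Start: joints at [-75.287, 4.979, 10.078, 95.1, 0, 90], TCP at [0.14, -0.532, 0.231] pointing down, gripper open.
Joint ranges: [-179.16, 179.16], [-48.56, 103.87], [-65.8, 70.77], [-126.05, 130.52], [-82.76, 87.17], [-180, 180]. Speed limits (degrees/s): [127.2, 127.2, 147.25, 180, 180, 180].

INTERFACE

Orientations are given as [roll, pitch, yaw] about the fixed x, y, z axes, in that order (R = Rz(yaw) Ry(pitch) Rx(roll)).
In Python, from workcell import * gives the robot as it stands.
- The arm moves only by the tool servo_tool, never from a script. Its argument "moves" is a list of rows, each a list of 4 numbers: the shift along the world's x, y, z in cm, then the turn about the world's z in rad. A call has 1 to 20 rows; each row is the pose to reach, as a shift and turn from the pose commanded when the call began; what a row does not reach only later rows make up. A row lasts 1/12 s, in which the tool goes at most 41.7 mm and 7.16 degrees, less where a joint would pass 70% of its speed; a pose out of reach is approached as far as the arm can. A call with a gripper value outside its range is refused whole. "claw" is the closure, from 0 (fully open) to 1 (shut), set as the call begins (left out, the last holds). The fingers move at their own pace and stop on an object; "force" is the grip in N (left out, the last holds). Time passes only in rows, so rows that repeat a pose let the fingers close. It gives the time, the measured TCP pose, the force, the opening and the grip force at its end, in the units of the state.
- get_obs(): the state, without advancing time (a new reading comes with each control period).
- camera(name): name is "scene" or "top"; returns the picture (400x640x3 uint8, red, green, blue); there is no depth.
- get_calibration(name): a dict with "fx", "fy", "cx", "cy" (pixels), "k1" (the pictures are not rectified: a ray, as slopes to the right and down, at radius r is drawn at 1 + k1 r^2 times it, then the intrinsics apply), "rvec" (rotation vector, rad) and "tvec" (3), from world to camera coordinates, as OpenCV has them. Camera axes: x right, y down, z forward; pixel columns grow to the right and rows downward; lengths in m; the calibration is good to about 2 mm. A picture is of the moment at which its call begins. get_calibration takes no time and is no camera call.
- job_done(): hands the job in; it is judged then, once.
The state is a dict: "time": time; "q": joint angles; "qd": joint speeds; "joint_efforts": joint torques, N m; "ee_pos": TCP position; "tcp_rot": TCP orientation; "wrist_force": force on the tool from outside, world axes, zero at the start; "torque": the same for the moment, N m; "opening": finger opening in m; "grasp_force": force on a finger pad.
Only numpy, scipy, OpenCV 4.12 (cv2) and the standard library are available. Lean on these libraries where they do the work, as an engineer would, in place of code of your own. Each camera call takes 0.05 s, during which the arm holds its last target. There are 200 camera calls.

## Working session

There is one attempt and no reset: what is moved stays moved. The work goes in short steps, Python scripts to look and compute and a tool call to move; the robot and the scene stay as the last step left them, time stands still between calls to the robot, and variables do not carry over. Pictures are saved under pics/ and viewed, at most 10 in all, crops included, and the job is handed in when it is done.

Besides the shell and the picture viewer there is one more tool, called after ">>>" as name([rows], argument=value, ...), one row to a line, values as JSON. servo_tool: Moves the arm, as the interface text tells. Its arguments: {"type":"object","properties":{"moves":{"type":"array","items":{"type":"array","items":{"type":"number"}}},"claw":{"type":"number"},"force":{"type":"number"}},"required":["moves"]}

```bash
mkdir -p pics
python3 - <<'E'
from workcell import *
import cv2
for n in("scene","top"):
    cv2.imwrite(f"pics/{n}0.png",camera(n)[:,:,::-1]); print(get_calibration(n))
print(get_obs())
E
```

```text
{'fx': 381.03200484495267, 'fy': 381.03200484495267, 'cx': 317.42013157194236, 'cy': 193.69315682794868, 'k1': 0.02388108956919792, 'rvec': array([ 2.26589745,  0.96583015, -0.38316099]), 'tvec': array([-0.31211472, -0.23714987,  1.23753391])}
{'fx': 414.74623476254465, 'fy': 414.74623476254465, 'cx': 319.8431479095598, 'cy': 203.85498412827684, 'k1': -0.051689724271008625, 'rvec': array([ 2.11143567, -2.11145889,  0.182513  ]), 'tvec': array([-0.06548122,  0.54498152,  1.13301382])}
{'time': 0.1, 'q': array([-7.52850229e+01,  5.00958240e+00,  1.00393619e+01,  9.50991450e+01,
       -6.45648007e-05,  9.00011437e+01]), 'qd': array([-0.01265169, -0.03312318,  0.18636196,  0.11644955,  0.09657127,
       -0.02744724]), 'joint_efforts': array([ 2.36369615e-04, -5.21560907e+01,  4.65653944e+01,  1.60328188e-02,
        1.76595353e-05,  1.33123251e-05]), 'ee_pos': array([ 0.13965522, -0.53176896,  0.23064158]), 'tcp_rot': array([-1.79930635e+02,  6.59493204e-05,  1.47138335e+01]), 'wrist_force': array([-0.51555476,  0.88342696,  0.84018231]), 'torque': array([ 0.0707316 , -0.03035403, -0.0022193 ]), 'grasp_force': 0.0, 'opening': 0.08527131448076998}
```

View pics/scene0.png

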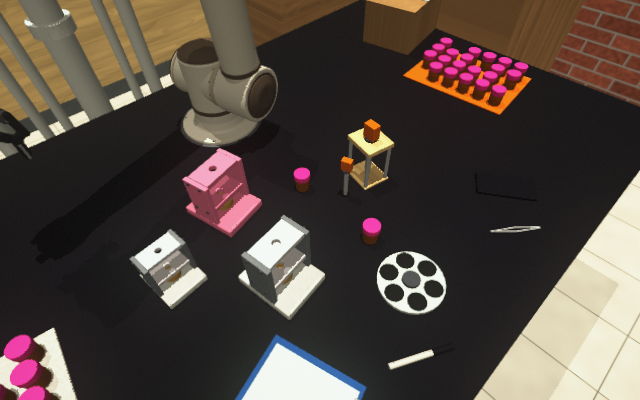

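View pics/top0.png

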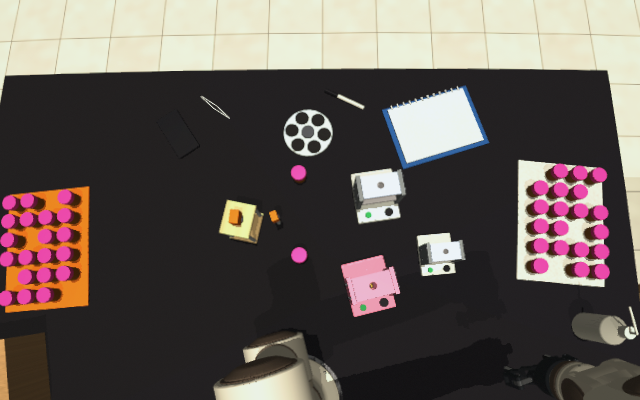

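Top view: candidate stations are the large white one (380,187), the small white one (444,252) and the pink one (372,285). Candidate spindles are the one in the rest (235,216) and a small loose one (274,216). I choose the large white station and the spindle in the rest, and check both in a close crop.

Run:
```python
import cv2,numpy as np
s=cv2.imread("pics/scene0.png");t=cv2.imread("pics/top0.png")
def c(im,x,y,w,h):
    return cv2.resize(im[y:y+h,x:x+w],(400,300),interpolation=cv2.INTER_CUBIC)
a=np.vstack([np.hstack([c(s,330,112,80,60),c(s,235,210,80,60)]),np.hstack([c(t,205,187,80,60),c(t,340,160,80,60)])])
cv2.imwrite("pics/c0.png",a)
```

```text
(no output)
```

View pics/c0.png

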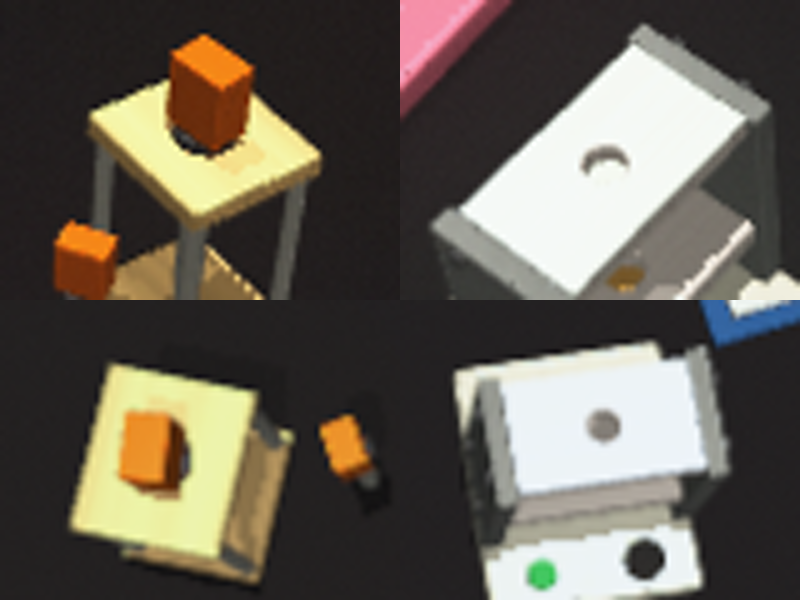

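The crops confirm the choice. The larger orange head is in the rest at top crop (145,448), and the non-pink larger station's bearing hole is at top crop (604,426) and scene crop (605,162). Next I fit silhouettes in both views.

```bash
cat > h.py <<'E'
import cv2,numpy as np
from workcell import *
from scipy.optimize import minimize
CAL={n:get_calibration(n) for n in("scene","top")}
def proj(n,P):
    c=CAL[n];K=np.array([[c['fx'],0,c['cx']],[0,c['fy'],c['cy']],[0,0,1]])
    return cv2.projectPoints(np.asarray(P,float).reshape(-1,3),c['rvec'],c['tvec'],K,np.array([c['k1'],0,0,0,0]))[0].reshape(-1,2)
def place(p,pts):
    x,y,a=p; R=np.array([[np.cos(a),-np.sin(a),0],[np.sin(a),np.cos(a),0],[0,0,1]])
    return np.asarray(pts,float)@R.T+[x,y,0]
def ray(n,uv,z):
    c=CAL[n];K=np.array([[c['fx'],0,c['cx']],[0,c['fy'],c['cy']],[0,0,1]])
    s=cv2.undistortPoints(np.array(uv,float).reshape(1,1,2),K,np.array([c['k1'],0,0,0,0])).ravel()
    R=cv2.Rodrigues(c['rvec'])[0];o=-R.T@c['tvec'];d=R.T@np.array([*s,1]);return (o+d*(z-o[2])/d[2])[:2]
U=8
def up(im,b): 
    x,y,w,h=b;return cv2.resize(im[y:y+h,x:x+w],None,fx=U,fy=U,interpolation=cv2.INTER_CUBIC)
def fit(masks,boxes,pts,p0,n_list,hull=True):
    def cost(q):
        p=[p0[0]+q[0]/1e3,p0[1]+q[1]/1e3,p0[2]+q[2]*.02];s=0
        for n in n_list:
            b=boxes[n];uv=(proj(n,place(p,pts))-[b[0],b[1]]+.5)*U-.5
            r=np.zeros(masks[n].shape,np.uint8)
            cv2.fillConvexPoly(r,cv2.convexHull(np.round(uv*16).astype(np.int32)),255,shift=4,lineType=cv2.LINE_AA)
            s+=np.abs(r.astype(float)-masks[n]).sum()/255/U/U
        return s
    best=min((minimize(cost,[0,0,a],method='Nelder-Mead',options=dict(initial_simplex=[[0,0,a],[6,0,a],[0,6,a],[0,0,a+6]],xatol=.02,fatol=.01)) for a in(-8,0,8)),key=lambda r:r.fun)
    q=best.x;return np.round([p0[0]+q[0]/1e3,p0[1]+q[1]/1e3,p0[2]+q[2]*.02],4),round(best.fun,2)
def box(x,y,z0,z1): return [(sx*x/2,sy*y/2,z) for sx in(-1,1) for sy in(-1,1) for z in(z0,z1)]
def biggest(m,seed):
    l=cv2.connectedComponents(m.astype(np.uint8))[1];m=(l==l[seed[1],seed[0]])
    c=cv2.findContours(m.astype(np.uint8),cv2.RETR_EXTERNAL,cv2.CHAIN_APPROX_NONE)[0]
    o=np.zeros(m.shape,np.uint8);cv2.drawContours(o,c,-1,255,-1);return o
def orange(u): 
    h=cv2.cvtColor(u,cv2.COLOR_BGR2HSV);return (h[...,0]<15)&(h[...,1]>190)&(h[...,2]>85)
E
cat > m.py <<'E'
from h import *
I={n:cv2.imread(f"pics/{n}0.png") for n in CAL}
B={'scene':(330,112,80,60),'top':(205,187,80,60)};u={n:up(I[n],B[n]) for n in B}
M={'scene':biggest(orange(u['scene']),(330,160)),'top':biggest(orange(u['top']),(230,240))}
p=ray('top',(233.8,216.5),.165);print(p,ray('scene',(371.5,125),.178))
for L in(['scene'],['top'],['scene','top']): print('head',L,fit(M,B,box(.036,.024,.136,.178),[*p,0],L))
B2={'scene':(235,210,80,60),'top':(340,160,80,60)};u2={n:up(I[n],B2[n]) for n in B2}
for n in u2: print(n,[u2[n][y,x].tolist() for x,y in ((300,200),(60,380),(330,410))])
m={}
for n,s in(('scene',(250,270)),('top',(250,240))):
    g=u2[n].min(2);m[n]=biggest(g>(200 if n=='scene' else 190),s)
cv2.imwrite("pics/m.png",np.vstack([np.hstack([M['scene'],m['scene']]),np.hstack([M['top'],m['top']])])[::2,::2])
q=ray('top',(380.3,184.7),.15);print(q,ray('scene',(275.6,241.9),.15))
for L in(['scene'],['top'],['scene','top']): print('bar',L,fit(m,B2,[(x,y,.15) for x in(-.03,.03) for y in(-.05,.05)],[*q,0],L))
E
python3 m.py
```

```text
[0.49015063 0.15424452] [0.49163224 0.15015862]
head ['scene'] (array([ 0.4892,  0.1545, -0.3599]), np.float64(104.65))
head ['top'] (array([0.4702, 0.2129, 0.0943]), np.float64(4585.33))
head ['scene', 'top'] (array([ 0.4889,  0.1549, -0.3332]), np.float64(4704.36))
scene [[244, 249, 245], [66, 69, 70], [246, 251, 246]]
top [[183, 187, 189], [33, 32, 35], [246, 243, 237]]
[ 0.57699076 -0.22671299] [ 0.57622005 -0.22518846]
bar ['scene'] (array([ 0.5767, -0.2257,  0.1455]), np.float64(22.7))
bar ['top'] (array([ 0.5779, -0.2262,  0.1394]), np.float64(151.15))
bar ['scene', 'top'] (array([ 0.5771, -0.2258,  0.145 ]), np.float64(189.57))
```

View pics/m.png

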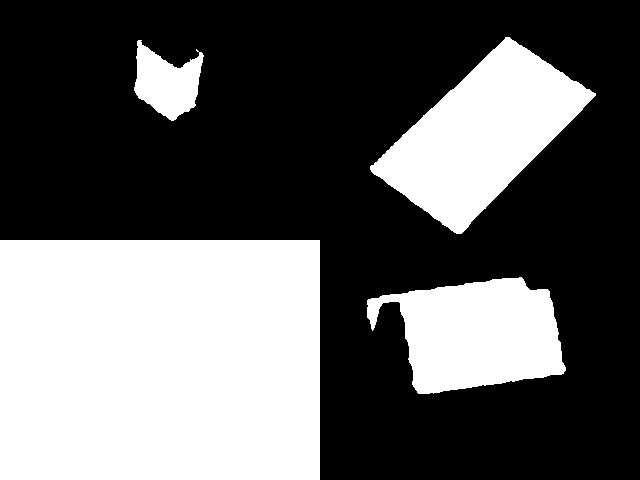

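The scene bar mask is clean, while the orange masks and the top bar mask (it merges with the cream base) need better thresholds. Fixing those.

```bash
python3 - <<'E'
s=open('h.py').read()
s=s.replace("(h[...,0]<15)&(h[...,1]>190)&(h[...,2]>85)","(h[...,0]<16)&(h[...,1]>185)&(h[...,2]>85)")
open('h.py','w').write(s)
E
python3 - <<'E'
import sys;sys.path.insert(0,'.')
from h import *
I={n:cv2.imread(f"pics/{n}0.png") for n in CAL}
B={'scene':(330,112,80,60),'top':(205,187,80,60)};u={n:up(I[n],B[n]) for n in B}
for n,x,y in(('scene',335,100),('scene',310,170),('scene',365,170),('top',230,240),('top',285,240),('scene',380,245),('top',270,300)):print(n,x,y,cv2.cvtColor(u[n],cv2.COLOR_BGR2HSV)[y,x])
B2={'scene':(235,210,80,60),'top':(340,160,80,60)};u2={n:up(I[n],B2[n]) for n in B2}
for x,y in((220,200),(400,200),(250,330),(330,60),(120,110),(180,96),(190,80)):print(x,y,u2['top'][y,x])
E
```

```text
scene 335 100 [ 15 230 245]
scene 310 170 [ 10 231 105]
scene 365 170 [ 10 223 121]
top 230 240 [ 16 211 236]
top 285 240 [ 12 223  80]
scene 380 245 [ 25 108 245]
top 270 300 [ 12 222  99]
220 200 [246 243 237]
400 200 [247 243 237]
250 330 [156 165 172]
330 60 [33 32 34]
120 110 [176 190 190]
180 96 [107 115 115]
190 80 [35 33 36]
```

```bash
sed -i 's/(h\[...,0\]<16)&(h\[...,1\]>185)&(h\[...,2\]>85)/(h[...,0]<20)\&(h[...,1]>170)\&(h[...,2]>60)/' h.py
sed -i "s/g>(200 if n=='scene' else 190)/(g>200) if n=='scene' else ((g>140)\&(u2[n][...,0].astype(int)>u2[n][...,2]-4))/; s/'pics.m.png'/'pics\/m2.png'/" m.py; sed -i 's/pics.m.png/pics\/m2.png/' m.py
python3 m.py
```

```text
[0.49015063 0.15424452] [0.49163224 0.15015862]
head ['scene'] (array([ 0.4884,  0.1562, -0.174 ]), np.float64(21.14))
head ['top'] (array([ 0.4898,  0.1523, -0.1134]), np.float64(38.12))
head ['scene', 'top'] (array([ 0.4889,  0.1552, -0.0965]), np.float64(65.84))
scene [[244, 249, 245], [66, 69, 70], [246, 251, 246]]
top [[183, 187, 189], [33, 32, 35], [246, 243, 237]]
[ 0.57699076 -0.22671299] [ 0.57622005 -0.22518846]
bar ['scene'] (array([ 0.5767, -0.2257,  0.1455]), np.float64(22.7))
bar ['top'] (array([ 0.5766, -0.2272,  0.1555]), np.float64(62.71))
bar ['scene', 'top'] (array([ 0.5765, -0.2258,  0.1458]), np.float64(86.39))
```

View pics/m2.png

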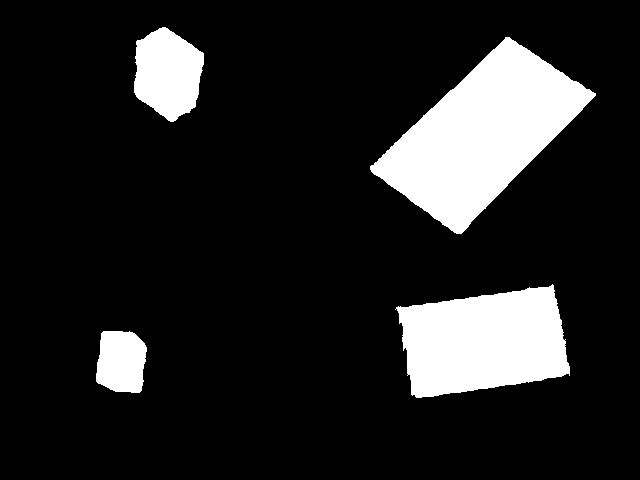

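Station ≈ (0.5766, −0.2262), yaw 0.146. Spindle ≈ (0.489, 0.1545), yaw ≈ −0.12. Now I move above the spindle.

>>> servo_tool([
  [2,4,0,-0.03],
  [5,9.5,0,-0.08],
  [8.5,16,0,-0.15],
  [11,22,0,-0.2],
  [13,26,0,-0.25],
  [15,30,0,-0.3],
  [17,34,0,-0.33],
  [19,38,0,-0.35],
  [21,42,0,-0.377],
  [23,46,0,-0.377],
  [25,50,0,-0.377],
  [27,54,0,-0.377],
  [29,58,0,-0.377],
  [31,61.5,0,-0.377],
  [33,65,0,-0.377],
  [34,67,0,-0.377],
  [34.9,68.6,0,-0.377],
  [34.9,68.6,0,-0.377],
  [34.9,68.6,0,-0.377],
], claw=0)

```text
time: 1.68
ee_pos: [0.4534, -0.023, 0.2309]
tcp_rot: [-178.3, 0.1, -3.9]
wrist_force: [0.7, -0.9, -0.2]
opening: 0.0852
grasp_force: 0.0
```

>>> servo_tool([
  [0,0,0,0],
  [0,0,0,0],
  [0,0,0,0],
])

```text
time: 1.93
ee_pos: [0.4525, -0.0233, 0.2314]
tcp_rot: [-178.3, 0.1, -4.0]
wrist_force: [0.3, -0.1, 1.0]
opening: 0.0852
grasp_force: 0.0
```

>>> servo_tool([
  [0.5,2.5,0,-0.03],
  [1,5,0,-0.05],
  [1.5,7.5,0,-0.05],
  [2,10,0,-0.05],
  [2.5,12.5,0,-0.05],
  [3,15,0,-0.05],
  [3.4,16.8,0,-0.05],
  [3.65,17.8,0,-0.05],
  [3.65,17.8,0,-0.05],
  [3.65,17.8,0,-0.05],
  [3.65,17.8,0,-0.05],
  [3.65,17.8,0,-0.05],
])

```text
time: 2.93
ee_pos: [0.4766, -0.013, 0.2314]
tcp_rot: [-176.5, 0.1, -3.6]
wrist_force: [-0.5, -0.1, -0.1]
opening: 0.0854
grasp_force: 0.0
```

Run:
```python
from h import *
o=get_obs();print({k:np.round(v,4).tolist() for k,v in o.items() if k in('time','q','ee_pos','tcp_rot','wrist_force','torque')})
for n in CAL: cv2.imwrite(f"pics/{n}1.png",camera(n)[:,:,::-1])
s,t=cv2.imread("pics/scene1.png"),cv2.imread("pics/top1.png")
c=lambda im,x,y,w,h:cv2.resize(im[y:y+h,x:x+w],(400,400),interpolation=cv2.INTER_CUBIC)
cv2.imwrite("pics/c1.png",np.hstack([c(s,320,80,100,100),c(t,185,165,100,100)]))
```

```text
{'time': 2.9333, 'q': [-3.6655, -4.9747, 0.0781, 95.1483, 3.518, 179.9435], 'ee_pos': [0.4766, -0.013, 0.2314], 'tcp_rot': [-176.4819, 0.0921, -3.6091], 'wrist_force': [-0.5365, -0.0765, -0.1003], 'torque': [-0.0231, 0.0192, 0.0269]}
```

View pics/c1.png

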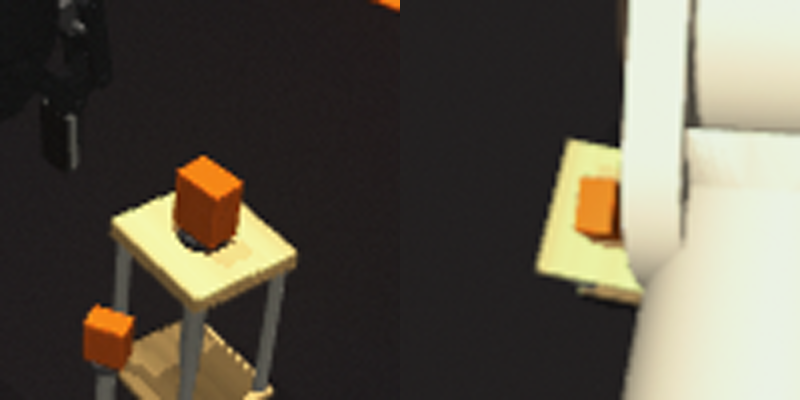

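The crop shows the gripper still short of the head, because joint 6 is at its 180° limit. I'll use the half-turned grasp instead (yaw ≈ 173°).

>>> servo_tool([
  [0,0,0,0.1],
  [0,0,0,0.22],
  [0,1,0,0.34],
  [0,2,0,0.46],
  [0,3,0,0.58],
  [0,4,0,0.7],
  [0,5,0,0.82],
  [0,6,0,0.94],
  [0,7,0,1.06],
  [0,8,0,1.18],
  [0,9,0,1.3],
  [0,10,0,1.42],
  [0,11,0,1.54],
  [0,12,0,1.66],
  [0,13,0,1.78],
  [0.3,14,0,1.9],
  [0.6,15,0,2.02],
  [0.9,15.5,0,2.14],
  [1,16,0,2.26],
  [1.2,16,0,2.38],
])

```text
time: 4.7
ee_pos: [0.4885, 0.1478, 0.2313]
tcp_rot: [-176.5, 0.1, 133.1]
wrist_force: [-0.3, 0.2, 0.6]
opening: 0.0852
grasp_force: 0.0
```

>>> servo_tool([
  [0,0,0,0.12],
  [0,0,0,0.24],
  [0,0,0,0.36],
  [0,0,0,0.48],
  [0,0,0,0.6],
  [0,0,0,0.7],
  [0,0,0,0.7],
  [0,0,0,0.7],
  [0,0,0,0.7],
])

```text
time: 5.45
ee_pos: [0.4885, 0.147, 0.2314]
tcp_rot: [-176.5, 0.1, 172.7]
wrist_force: [-0.3, -0.5, -0.3]
opening: 0.0854
grasp_force: 0.0
```

The tool picked up a 3.5° roll when joint 6 was pushed against its limit. Approaching the opposite limit (q6 = −180) while moving −y should take it out again.

>>> servo_tool([
  [0,0,0,0.12],
  [0,0,0,0.24],
  [0,0,0,0.36],
  [0,0,0,0.48],
  [0,0,0,0.6],
  [0,0,0,0.72],
  [0,0,0,0.84],
  [0,0,0,0.96],
  [0,0,0,1.08],
  [0,0,0,1.2],
  [0,0,0,1.32],
  [0,0,0,1.44],
  [0,0,0,1.56],
  [0,0,0,1.68],
  [0,0,0,1.8],
  [0,0,0,1.92],
  [0,0,0,2.04],
  [0,0,0,2.16],
  [0,0,0,2.28],
  [0,0,0,2.4],
])

```text
time: 7.12
ee_pos: [0.4885, 0.1469, 0.2314]
tcp_rot: [-176.5, 0.1, -49.5]
wrist_force: [0.2, 0.5, -0.1]
opening: 0.0856
grasp_force: 0.0
```

>>> servo_tool([
  [0,0,0,0.12],
  [0,0,0,0.24],
  [0,0,0,0.36],
  [0,0,0,0.48],
  [0,0,0,0.6],
  [0,0,0,0.72],
  [0,0,0,0.84],
  [0,0,0,0.96],
  [0,0,0,1.08],
  [0,0,0,1.12],
  [0,0,0,1.12],
])

```text
time: 8.03
ee_pos: [0.4886, 0.147, 0.2312]
tcp_rot: [-176.5, 0.1, 14.4]
wrist_force: [-0.5, -0.2, -0.7]
opening: 0.0854
grasp_force: 0.0
```

```bash
python3 -c "
from workcell import *
o=get_obs();print(o['time'],o['q'].round(3),o['ee_pos'].round(4),o['tcp_rot'].round(3))"
```

```text
8.0333 [  14.773   -0.42     4.437   94.969    3.52  -179.647] [0.4886 0.147  0.2312] [-1.76481e+02  1.34000e-01  1.44210e+01]
```

>>> servo_tool([
  [0,-2.5,0,0],
  [0,-5,0,0],
  [0,-7.5,0,0],
  [0,-10,0,0],
  [0,-12.5,0,0],
  [0,-15,0,0],
])

```text
time: 8.53
ee_pos: [0.472, 0.1037, 0.2315]
tcp_rot: [-178.2, 0.1, 11.3]
wrist_force: [0.3, 0.1, -0.4]
opening: 0.0853
grasp_force: 0.0
```

```bash
python3 -c "
from workcell import *
o=get_obs();print(o['time'],o['q'].round(3),o['ee_pos'].round(4),o['tcp_rot'].round(3))"
```

```text
8.5333 [  11.358   -4.037    1.014   95.165    1.752 -179.921] [0.472  0.1037 0.2315] [-1.78248e+02  1.16000e-01  1.12790e+01]
```

>>> servo_tool([
  [0,-2.5,0,0],
  [0,-5,0,0],
  [0,-7.5,0,0],
])

```text
time: 8.78
ee_pos: [0.4659, 0.0719, 0.2314]
tcp_rot: [-179.8, 0.2, 8.6]
wrist_force: [0.0, -0.1, -0.3]
opening: 0.0855
grasp_force: 0.0
```

```bash
python3 -c "
from workcell import *
o=get_obs();print(o['time'],o['q'].round(3),o['ee_pos'].round(4),o['tcp_rot'].round(3))"
```

```text
8.7833 [   8.657   -5.57    -0.412   95.328    0.182 -179.935] [0.4659 0.0719 0.2314] [-1.79818e+02  1.70000e-01  8.59300e+00]
```

>>> servo_tool([
  [0,0,0,-0.12],
  [0,0,0,-0.24],
  [0,0,0,-0.36],
  [0,1,0,-0.48],
  [0.2,2,0,-0.6],
  [0.4,3,0,-0.72],
  [0.6,4,0,-0.84],
  [0.8,5,0,-0.96],
  [1,6,0,-1.08],
  [1.5,7,0,-1.2],
  [1.7,7.5,0,-1.32],
  [2,8,0,-1.44],
  [2.3,8.3,0,-1.56],
  [2.3,8.3,0,-1.68],
  [2.3,8.3,0,-1.8],
  [2.3,8.3,0,-1.92],
  [2.3,8.3,0,-2.04],
  [2.3,8.3,0,-2.16],
  [2.3,8.3,0,-2.28],
  [2.3,8.3,0,-2.4],
])

```text
time: 10.45
ee_pos: [0.4893, 0.1555, 0.2313]
tcp_rot: [-179.7, 0.2, -129.2]
wrist_force: [-1.0, -0.4, -1.1]
opening: 0.0855
grasp_force: 0.0
```

>>> servo_tool([
  [0,0,0,-0.12],
  [0,0,0,-0.24],
  [0,0,0,-0.36],
  [0,0,0,-0.48],
  [0,0,0,-0.6],
  [0,0,0,-0.72],
  [0,0,0,-0.84],
  [0,0,0,-0.96],
  [0,0,0,-1.01],
  [0,0,0,-1.01],
  [0,0,0,-1.01],
])

```text
time: 11.37
ee_pos: [0.4893, 0.1557, 0.2313]
tcp_rot: [-179.7, 0.2, 173.4]
wrist_force: [-0.6, 0.3, -0.3]
opening: 0.0852
grasp_force: 0.0
```

Run:
```python
from h import *
o=get_obs();print(o['time'],o['q'].round(3),o['ee_pos'].round(4),o['tcp_rot'].round(3))
for n in CAL: cv2.imwrite(f"pics/{n}2.png",camera(n)[:,:,::-1])
s,t=cv2.imread("pics/scene2.png"),cv2.imread("pics/top2.png")
c=lambda im,x,y,w,h:cv2.resize(im[y:y+h,x:x+w],(400,400),interpolation=cv2.INTER_CUBIC)
cv2.imwrite("pics/c2.png",np.hstack([c(s,320,80,100,100),c(t,185,165,100,100)]))
```

```text
11.3667 [17.831 -0.097  4.831 94.879 -0.322 24.431] [0.4893 0.1557 0.2313] [-1.79727e+02  1.78000e-01  1.73400e+02]
```

View pics/c2.png

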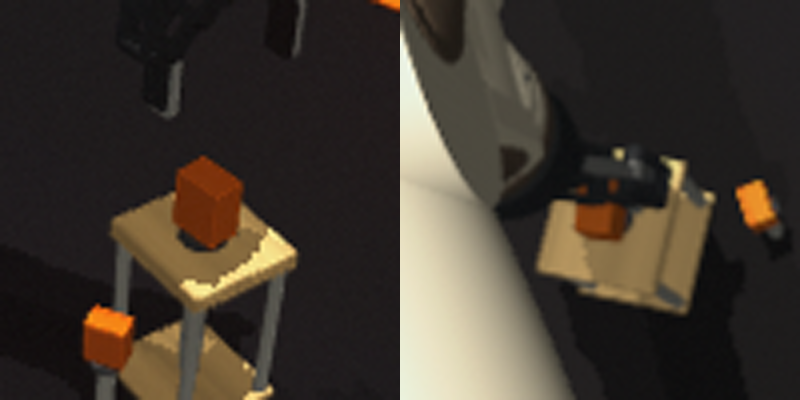

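The gripper straddles the head: scene crop head (207,200), fingers at (165,100) and (290,30). I narrow the fingers to clear the small spindle, descend and grip.

>>> servo_tool([
  [0,-0.1,0,0],
  [0,-0.1,0,0],
  [0,-0.1,-1,0],
  [0,-0.1,-2.5,0],
  [0,-0.1,-4,0],
  [0,-0.1,-5.5,0],
  [0,-0.1,-7,0],
  [0,-0.1,-8,0],
  [0,-0.1,-8.6,0],
  [0,-0.1,-9,0],
  [0,-0.1,-9,0],
  [0,-0.1,-9,0],
], claw=0.4, force=25)

```text
time: 12.47
ee_pos: [0.4894, 0.1552, 0.1418]
tcp_rot: [-179.8, 0.2, 173.3]
wrist_force: [0.1, 0.0, 0.9]
opening: 0.0515
grasp_force: 0.0
```

>>> servo_tool([
  [0,0,0,0],
  [0,0,0,0],
  [0,0,0,0],
  [0,0,0,0],
  [0,0,0,0],
  [0,0,0,0],
  [0,0,0,0],
  [0,0,0,0],
], claw=1, force=30)

```text
time: 13.13
ee_pos: [0.4895, 0.1551, 0.1421]
tcp_rot: [-179.8, 0.2, 173.3]
wrist_force: [-0.8, -1.3, 5.4]
opening: 0.0235
grasp_force: 33.2
```

>>> servo_tool([
  [0,0,0.3,0],
  [0,0,1,0],
  [0,0,2.5,0],
  [0,0,4,0],
  [0,0,6,0],
  [0,0,8,0],
  [0,0,10,0],
  [0,0,12,0],
  [0,0,14,0],
  [0,0,15.5,0],
  [0,0,17,0],
  [0,0,17.5,0],
  [0,0,17.5,0],
  [0,0,17.5,0],
  [0,0,17.5,0],
])

```text
time: 14.38
ee_pos: [0.489, 0.1551, 0.3152]
tcp_rot: [-179.7, 0.1, 173.3]
wrist_force: [-0.2, -0.6, -2.5]
opening: 0.0236
grasp_force: 32.2
```

Run:
```python
from h import *
o=get_obs();print(o['time'],o['q'].round(3),o['ee_pos'].round(4),o['tcp_rot'].round(3),o['wrist_force'],o['opening'])
```

```text
14.3833 [ 17.767   2.749  17.255 104.547  -0.298  24.438] [0.489  0.1551 0.3152] [-1.79712e+02  8.60000e-02  1.73330e+02] [-0.2375194  -0.55557023 -2.45342709] 0.02360782589307357
```

>>> servo_tool([
  [0.1,-0.7,0,0],
  [0.4,-2,0,-0.03],
  [0.9,-4,0,-0.06],
  [1.5,-6.5,0,-0.1],
  [2,-9,0,-0.15],
  [2.6,-11.5,0,-0.2],
  [3.2,-14,0,-0.25],
  [3.8,-16.5,0,-0.3],
  [4.4,-19,0,-0.35],
  [5,-21.5,0,-0.4],
  [5.5,-24,0,-0.45],
  [6.1,-26.5,0,-0.5],
  [6.7,-29,0,-0.55],
  [7.2,-31.5,0,-0.6],
  [7.8,-34,0,-0.6],
  [8.2,-36,0,-0.6],
  [8.5,-37.2,0,-0.6],
  [8.7,-37.9,0,-0.6],
  [8.76,-38.1,0,-0.6],
  [8.76,-38.1,0,-0.6],
])

```text
time: 16.05
ee_pos: [0.5768, -0.2257, 0.316]
tcp_rot: [-179.7, 0.1, 138.9]
wrist_force: [0.0, -0.1, -2.5]
opening: 0.0234
grasp_force: 32.2
```

>>> servo_tool([
  [0,0,-0.4,0],
  [0,0,-0.9,0],
  [0,0,-1.3,0],
  [0,0,-1.3,0],
  [0,0,-1.3,0],
  [0,0,-1.3,0],
])

```text
time: 16.55
ee_pos: [0.5767, -0.2256, 0.3035]
tcp_rot: [-179.7, 0.2, 139.0]
wrist_force: [0.2, -0.8, -2.4]
opening: 0.0238
grasp_force: 32.2
```

Run:
```python
from h import *
o=get_obs();print(o['time'],o['q'].round(3),o['ee_pos'].round(4),o['tcp_rot'].round(3),o['wrist_force'],o['opening'])
for n in CAL: cv2.imwrite(f"pics/{n}3.png",camera(n)[:,:,::-1])
s,t=cv2.imread("pics/scene3.png"),cv2.imread("pics/top3.png")
e=get_obs()['ee_pos']
print('pred tip',proj('scene',[e-[0,0,.134]]),'head top',proj('scene',[e-[0,0,.134]+[0,0,.17]]))
c=lambda im,x,y,w,h:cv2.resize(im[y:y+h,x:x+w],(400,500),interpolation=cv2.INTER_CUBIC)
cv2.imwrite("pics/c3.png",np.hstack([c(s,235,170,80,100),c(t,340,140,80,100)]))
```

```text
16.55 [-21.224  17.759  33.176 105.336  -0.302  19.81 ] [ 0.5767 -0.2256  0.3035] [-1.79744e+02  1.79000e-01  1.38966e+02] [ 0.18818156 -0.81439848 -2.3706002 ] 0.023837300429491788
pred tip [[274.5437574  236.50996303]] head top [[263.58452847 174.93997244]]
```

View pics/c3.png

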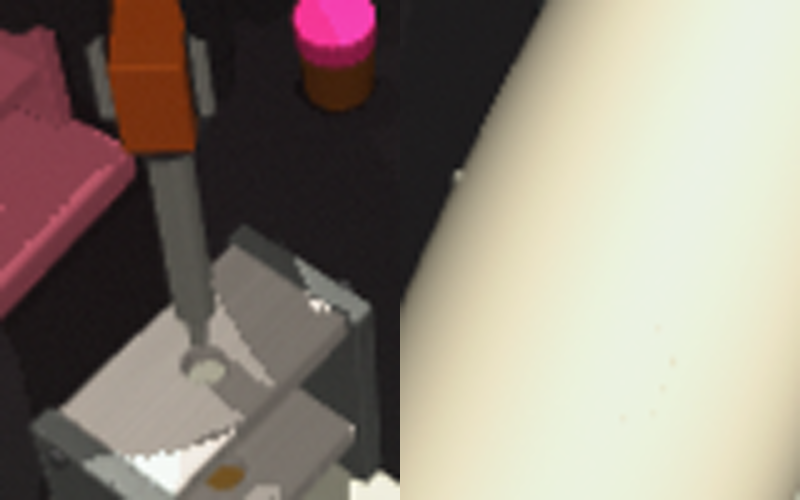

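Scene crop: shaft hanging, tang ends at about (200,347) just above the hole at (206,368). The top view is blocked by the arm. I measure the shaft axis sub-pixel against the prediction and the hole in the same camera.

Run:
```python
from h import *
im=cv2.imread("pics/scene3.png").astype(float)
e=np.array([.5767,-.2256,.3035]);tip=e-[0,0,.134]
h=np.linspace(.03,.12,40)
A=proj('scene',tip+np.c_[0*h,0*h,h])
for v in (206,210,214,218):
    print(v,im[v,262:282].mean(1).round().astype(int).tolist(), 'pred', round(np.interp(-v,-A[::1,1][::1],A[:,0]) if A[0,1]<A[-1,1] else np.interp(v,A[::-1,1],A[::-1,0]),2))
# sensitivities of pixel to dx,dy,dz (1mm) at shaft
p=tip+[0,0,.05];J=[(proj('scene',[p+d])-proj('scene',[p])).ravel().round(3) for d in np.eye(3)*1e-3];print(J)
ax=(proj('scene',[p+[0,0,.05]])-proj('scene',[p])).ravel();ax/=np.linalg.norm(ax);nrm=np.array([-ax[1],ax[0]]);print('lateral px/mm',[round(float(j@nrm),3) for j in J],nrm)
# hole in scene0
g=cv2.imread("pics/scene0.png").mean(2)
print(g[236:248,268:284].round().astype(int))
print(proj('scene',[[.5767,-.2257,.15]]))
```

```text
206 [20, 17, 28, 76, 82, 82, 82, 82, 83, 82, 77, 69, 43, 28, 28, 29, 28, 27, 28, 27] pred 269.17
210 [21, 23, 22, 34, 78, 82, 82, 81, 83, 82, 82, 73, 66, 34, 28, 29, 28, 28, 27, 27] pred 269.88
214 [22, 21, 21, 24, 48, 81, 82, 82, 81, 84, 83, 79, 72, 51, 29, 28, 28, 28, 29, 29] pred 270.59
218 [23, 23, 23, 22, 24, 54, 81, 81, 82, 82, 85, 83, 77, 69, 40, 30, 29, 30, 41, 64] pred 271.3
[array([0.347, 0.316]), array([ 0.429, -0.307]), array([-0.059, -0.332])]
lateral px/mm [0.286, 0.476, 0.0] [ 0.98457017 -0.17499021]
[[246 245 246 246 246 246 247 247 247 246 247 246 246 247 247 247]
 [246 246 246 246 246 247 247 246 247 246 246 247 247 247 247 246]
 [246 246 246 246 247 247 243 244 242 242 246 247 247 247 246 245]
 [246 246 246 246 241 223 202 166 163 165 195 241 247 246 246 246]
 [246 247 246 242 190 142 133 114 114 115 125 170 242 246 246 246]
 [247 247 245 214 120 112 115 111 115 117 111 117 203 246 246 247]
 [247 247 244 189 103 119 181 189 236 235 208 133 162 244 247 246]
 [247 247 244 158 110 191 240 241 245 245 242 235 208 246 247 245]
 [247 247 245 218 156 241 245 246 245 245 245 245 234 246 246 246]
 [247 246 246 244 234 246 245 245 245 245 245 243 244 246 247 246]
 [247 246 247 247 246 246 242 245 241 246 246 245 246 246 247 247]
 [247 247 247 247 247 247 245 246 245 247 246 246 246 247 246 246]]
[[275.55295466 242.20067234]]
```

Shaft lateral position and hole agree within about 0.1 px (0.2 mm). I descend gently and watch the force.

>>> servo_tool([
  [0,0,-0.5,0],
  [0,0,-1,0],
  [0,0,-1.5,0],
  [0,0,-1.9,0],
  [0,0,-2.1,0],
  [0,0,-2.3,0],
  [0,0,-2.5,0],
  [0,0,-2.7,0],
  [0,0,-2.8,0],
  [0,0,-2.8,0],
])

```text
time: 17.48
ee_pos: [0.5768, -0.2259, 0.2752]
tcp_rot: [-179.7, 0.2, 138.9]
wrist_force: [-0.7, 0.7, -3.3]
opening: 0.0233
grasp_force: 32.2
```

>>> servo_tool([
  [0,0,-0.2,0],
  [0,0,-0.4,0],
  [0,0,-0.6,0],
  [0,0,-0.8,0],
  [0,0,-1,0],
  [0,0,-1.2,0],
  [0,0,-1.3,0],
  [0,0,-1.3,0],
])

```text
time: 18.15
ee_pos: [0.5767, -0.2258, 0.262]
tcp_rot: [-179.7, 0.2, 138.9]
wrist_force: [-0.5, 0.1, -2.2]
opening: 0.0238
grasp_force: 32.2
```

>>> servo_tool([
  [0,0,-0.3,0],
  [0,0,-0.7,0],
  [0,0,-1.2,0],
  [0,0,-1.7,0],
  [0,0,-2.2,0],
  [0,0,-2.7,0],
  [0,0,-3.2,0],
  [0,0,-3.7,0],
  [0,0,-4.2,0],
  [0,0,-4.7,0],
  [0,0,-5,0],
  [0,0,-5.2,0],
  [0,0,-5.2,0],
])

```text
time: 19.23
ee_pos: [0.5767, -0.2258, 0.2099]
tcp_rot: [-179.7, 0.1, 138.9]
wrist_force: [-0.6, 0.7, -2.6]
opening: 0.0241
grasp_force: 32.2
```

>>> servo_tool([
  [0,0,-0.2,0],
  [0,0,-0.4,0],
  [0,0,-0.6,0],
  [0,0,-0.8,0],
  [0,0,-0.9,0],
  [0,0,-0.9,0],
])

```text
time: 19.73
ee_pos: [0.5767, -0.2258, 0.201]
tcp_rot: [-179.7, 0.1, 138.9]
wrist_force: [-0.5, 0.1, -1.8]
opening: 0.0239
grasp_force: 32.2
```

Tip ≈ 67 mm, no contact. Continuing through the lower bearing.

>>> servo_tool([
  [0,0,-0.2,0],
  [0,0,-0.4,0],
  [0,0,-0.6,0],
  [0,0,-0.8,0],
  [0,0,-1,0],
  [0,0,-1.2,0],
  [0,0,-1.4,0],
  [0,0,-1.4,0],
])

```text
time: 20.4
ee_pos: [0.5767, -0.2258, 0.1868]
tcp_rot: [-179.7, 0.1, 139.0]
wrist_force: [0.2, 1.1, -3.2]
opening: 0.0235
grasp_force: 32.2
```

>>> servo_tool([
  [0,0,-0.2,0],
  [0,0,-0.4,0],
  [0,0,-0.6,0],
  [0,0,-0.8,0],
  [0,0,-1,0],
  [0,0,-1,0],
  [0,0,-1,0],
])

```text
time: 20.98
ee_pos: [0.5767, -0.2258, 0.1772]
tcp_rot: [-179.7, 0.2, 138.9]
wrist_force: [-0.1, 0.1, -3.1]
opening: 0.0235
grasp_force: 32.2
```

>>> servo_tool([
  [0,0,-0.1,0],
  [0,0,-0.2,0],
  [0,0,-0.3,0],
  [0,0,-0.35,0],
  [0,0,-0.35,0],
])

```text
time: 21.4
ee_pos: [0.5768, -0.2259, 0.1741]
tcp_rot: [-179.8, 0.2, 138.9]
wrist_force: [-0.0, -0.1, -0.2]
opening: 0.0237
grasp_force: 32.5
```

>>> servo_tool([
  [0,0,-0.03,0],
  [0,0,-0.06,0],
  [0,0,-0.06,0],
])

```text
time: 21.65
ee_pos: [0.5769, -0.2259, 0.1739]
tcp_rot: [-179.8, 0.2, 138.9]
wrist_force: [-0.6, 0.7, 4.8]
opening: 0.0236
grasp_force: 33.1
```

Touching the coupling at about 7 N. Now I sweep the turn in small steps under light preload until it gives.

>>> servo_tool([
  [0,0,0,0.07],
  [0,0,0,0.14],
  [0,0,0,0.14],
])

```text
time: 21.9
ee_pos: [0.577, -0.2259, 0.1739]
tcp_rot: [-179.8, 0.2, 147.1]
wrist_force: [-1.0, -0.1, 5.4]
opening: 0.0237
grasp_force: 33.2
```

>>> servo_tool([
  [0,0,0,0.07],
  [0,0,0,0.14],
  [0,0,0,0.14],
])

```text
time: 22.15
ee_pos: [0.5771, -0.226, 0.1739]
tcp_rot: [-179.7, 0.2, 155.1]
wrist_force: [-0.7, 0.5, 5.8]
opening: 0.0237
grasp_force: 33.2
```

>>> servo_tool([
  [0,0,0,0.07],
  [0,0,0,0.14],
  [0,0,0,0.14],
])

```text
time: 22.4
ee_pos: [0.5771, -0.226, 0.1739]
tcp_rot: [-179.7, 0.2, 163.1]
wrist_force: [-0.4, 0.9, 4.8]
opening: 0.0236
grasp_force: 33.2
```

>>> servo_tool([
  [0,0,0,0.07],
  [0,0,0,0.14],
  [0,0,0,0.14],
])

```text
time: 22.65
ee_pos: [0.577, -0.226, 0.1738]
tcp_rot: [-179.7, 0.2, 171.1]
wrist_force: [-0.8, -1.1, 5.5]
opening: 0.0235
grasp_force: 33.2
```

>>> servo_tool([
  [0,0,0,0.07],
  [0,0,0,0.14],
  [0,0,0,0.14],
])

```text
time: 22.9
ee_pos: [0.577, -0.2262, 0.1738]
tcp_rot: [-179.7, 0.2, 179.1]
wrist_force: [-0.7, -1.5, 4.6]
opening: 0.0236
grasp_force: 33.2
```

>>> servo_tool([
  [0,0,0,0.07],
  [0,0,0,0.14],
  [0,0,0,0.14],
])

```text
time: 23.15
ee_pos: [0.5769, -0.2263, 0.1738]
tcp_rot: [-179.7, 0.2, -173.0]
wrist_force: [-1.4, -1.8, 5.8]
opening: 0.0236
grasp_force: 33.2
```

>>> servo_tool([
  [0,0,0,0.07],
  [0,0,0,0.14],
  [0,0,0,0.14],
])

```text
time: 23.4
ee_pos: [0.5769, -0.2264, 0.1737]
tcp_rot: [-179.7, 0.2, -165.0]
wrist_force: [0.1, -1.7, 5.6]
opening: 0.0237
grasp_force: 33.2
```

>>> servo_tool([
  [0,0,0,0.07],
  [0,0,0,0.14],
  [0,0,0,0.14],
])

```text
time: 23.65
ee_pos: [0.5769, -0.2265, 0.1736]
tcp_rot: [-179.7, 0.2, -157.0]
wrist_force: [-1.6, -4.3, 6.5]
opening: 0.024
grasp_force: 33.2
```

>>> servo_tool([
  [0,-0.03,0,0.07],
  [0,-0.05,0,0.14],
  [0,-0.05,0,0.14],
])

```text
time: 23.9
ee_pos: [0.5769, -0.2267, 0.1734]
tcp_rot: [-179.7, 0.2, -149.0]
wrist_force: [-1.0, -2.3, 5.0]
opening: 0.0232
grasp_force: 33.0
```

>>> servo_tool([
  [0,-0.03,0,0.07],
  [0,-0.03,0,0.14],
  [0,-0.03,0,0.14],
])

```text
time: 24.15
ee_pos: [0.5769, -0.2269, 0.1733]
tcp_rot: [-179.7, 0.2, -141.0]
wrist_force: [0.9, -2.5, 3.6]
opening: 0.0236
grasp_force: 33.0
```

>>> servo_tool([
  [0,0,-0.02,0.07],
  [0,0,-0.02,0.14],
  [0,0,-0.02,0.14],
])

```text
time: 24.4
ee_pos: [0.5766, -0.2268, 0.1724]
tcp_rot: [-179.8, 0.1, -133.0]
wrist_force: [0.9, -3.6, 0.5]
opening: 0.0239
grasp_force: 32.4
```

Force fell and z dropped about 0.9 mm, so the tang is probably starting into the slot. I probe down gently.

>>> servo_tool([
  [0,-0.02,-0.05,0],
  [0,-0.02,-0.1,0],
  [0,-0.02,-0.1,0],
])

```text
time: 24.65
ee_pos: [0.5766, -0.2268, 0.1714]
tcp_rot: [-179.8, 0.1, -133.0]
wrist_force: [-0.0, -2.9, -3.1]
opening: 0.0237
grasp_force: 32.3
```

>>> servo_tool([
  [0,-0.02,-0.1,0],
  [0,-0.02,-0.2,0],
  [0,-0.02,-0.3,0],
  [0,-0.02,-0.4,0],
  [0,-0.02,-0.4,0],
])

```text
time: 25.07
ee_pos: [0.5767, -0.2269, 0.1677]
tcp_rot: [-179.8, 0.2, -132.8]
wrist_force: [-0.6, -1.3, -2.8]
opening: 0.0237
grasp_force: 32.3
```

>>> servo_tool([
  [0,0,-0.1,0],
  [0,0,-0.2,0],
  [0,0,-0.3,0],
  [0,0,-0.4,0],
  [0,0,-0.5,0],
  [0,0,-0.5,0],
])

```text
time: 25.57
ee_pos: [0.5768, -0.227, 0.1627]
tcp_rot: [-179.8, 0.2, -132.8]
wrist_force: [-0.3, -0.9, -3.6]
opening: 0.0236
grasp_force: 32.3
```

>>> servo_tool([
  [0,0,-0.05,0],
  [0,0,-0.1,0],
  [0,0,-0.13,0],
  [0,0,-0.13,0],
])

```text
time: 25.9
ee_pos: [0.5768, -0.227, 0.1622]
tcp_rot: [-179.7, 0.2, -132.8]
wrist_force: [-1.4, 0.4, 2.1]
opening: 0.0234
grasp_force: 32.8
```

The collar is seated. Release partway, let the fingers open, then rise straight up.

>>> servo_tool([
  [0,0,0,0],
  [0,0,0,0],
  [0,0,0,0],
  [0,0,0,0],
  [0,0,0,0],
  [0,0,0,0],
], claw=0.35)

```text
time: 26.4
ee_pos: [0.5769, -0.227, 0.1617]
tcp_rot: [-179.7, 0.2, -132.8]
wrist_force: [0.4, -0.0, -0.3]
opening: 0.0556
grasp_force: 0.0
```

>>> servo_tool([
  [0,0,0.5,0],
  [0,0,1.5,0],
  [0,0,3,0],
  [0,0,5,0],
  [0,0,7,0],
  [0,0,9,0],
  [0,0,11,0],
  [0,0,12,0],
  [-1.5,-2,12,0],
  [-4,-4,12,0],
  [-6.5,-6,12,0],
  [-9,-8,12,0],
  [-11,-10,12,0],
  [-12,-11,12,0],
  [-12,-11,12,0],
  [-12,-11,12,0],
])

```text
time: 27.73
ee_pos: [0.4568, -0.3374, 0.2825]
tcp_rot: [-179.7, 0.2, -132.9]
wrist_force: [0.8, -0.1, -0.3]
opening: 0.0559
grasp_force: 0.0
```

Run:
```python
from h import *
o=get_obs();print(o['time'],o['ee_pos'].round(4),o['tcp_rot'].round(2),o['wrist_force'].round(2),o['opening'],o['grasp_force'])
for n in CAL: cv2.imwrite(f"pics/{n}4.png",camera(n)[:,:,::-1])
s,t=cv2.imread("pics/scene4.png"),cv2.imread("pics/top4.png")
a=np.pi*(1-132.8/180);T=[.5767,-.2262]
for z in(.028,.026,.030,.04):
    P=place([*T,a],box(.036,.024,z+.128,z+.17));uv=proj('scene',P);print(z,uv.min(0).round(1),uv.max(0).round(1))
b=(235,180,80,100);m=orange(up(s,b))
n,l,st,c=cv2.connectedComponentsWithStats(m.astype(np.uint8))
for k in np.argsort(-st[1:,4])[:2]+1: print('obs',st[k][:2]/U+b[:2]-.5,(st[k][:2]+st[k][2:4])/U+b[:2]-.5)
c=lambda im,x,y,w,h:cv2.resize(im[y:y+h,x:x+w],(400,500),interpolation=cv2.INTER_CUBIC)
cv2.imwrite("pics/c4.png",np.hstack([c(s,235,190,80,100),c(t,340,140,80,100)]))
```

```text
27.7333 [ 0.4568 -0.3374  0.2825] [-179.69    0.2  -132.9 ] [ 0.77 -0.14 -0.34] 0.05589287692734016 0.0
0.028 [262.5 222.5] [284.6 246. ]
0.026 [262.7 223.1] [284.7 246.6]
0.03 [262.4 221.9] [284.5 245.5]
0.04 [261.7 218.6] [284.1 242.5]
obs [263.125 222.25 ] [284.125 245.   ]
obs [294.875 180.625] [308.875 191.375]
```

View pics/c4.png

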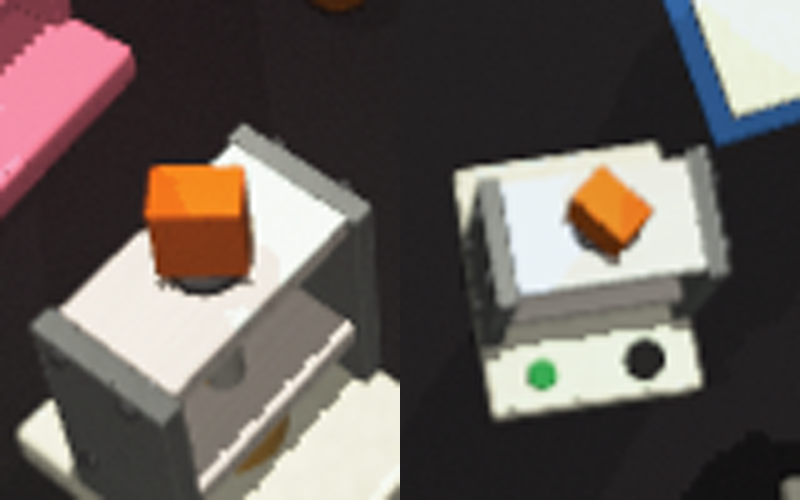

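The head sits upright with its collar on the upper bar (scene crop head (198,220), collar (200,285)). The silhouette matches a fully home tip height of 28 mm, and the gripper is clear. Handing in.

```bash
python3 -c "
from workcell import *
print(job_done())"
```

```text
the job is handed in; nothing more can be done
None
```

The spindle is fully home in the rotator: tang in the coupling, collar seated on the upper bearing, released with the gripper clear, at most about 8 N measured pressing it, and handed in at about 28 s (the judge's verdict was not returned).

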